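# Engage the loom test heads in order

## Robot

A 6-joint arm with a two-finger parallel gripper is mounted at the origin on a cart in front of the work surface, level with it; the furniture and walls round the work are solid. World frame = base frame: x ahead of the robot, y to its left, z up, the work surface at z = 0. Lengths are in mm, angles in rad, forces in N, time in s.
With the tool pointing down it reaches from about 275 to 1000 mm from the base axis. Payload 8.4 kg.
Tool frame: the origin (TCP) lies midway between the tips of the shut fingers; the grasp point (between the pads) lies 19 mm behind it; z points along the fingers, y is the line along which they close (so a half turn about z gives the same grasp; the last joint's range is limited). The gripper opens to 85 mm and grips with 20 to 120 N. Pads are 22 mm wide; open, the fingers measure 114 mm over their backs; the gripper's body (76 mm by 85 mm) begins 54 mm behind the grasp point. The pads swing forward as they close: fully open they stand 13 mm farther back than shut.
Start: joints at [-1.281, 0.353, 1.633, -0, 1.155, -0.002], TCP at [179.796, -598.583, 231.281] pointing down, gripper open.
Joint ranges: [-2.63, 2.63], [-0.92, 2.1], [0.06, 2.66], [-1.3, 4.44], [0, 2.69], [-3.02, 3.02]. Speed limits (rad/s): [2.22, 2.22, 2.79, 3.14, 3.14, 3.14].

## Interface

Orientations are given as [roll, pitch, yaw] about the fixed x, y, z axes, in that order (R = Rz(yaw) Ry(pitch) Rx(roll)).
In Python, from rig import monitor, imaging, r gives the robot as it stands.
- The arm moves only by the tool drive_tool, never from a script. Its argument "plan" is a list of rows, each an object of numbers: "x", "y", "z": the shift along the tool's x, y, z in units of 50 mm (1.0 is 50 mm); "ax", "ay", "az": the turn, a rotation vector about the tool's x, y, z in units of 6 degrees (1.0 is 6 degrees); "hand": the finger opening in mm, from 0 to 85.4. In form: [{"x": .., "y": .., "z": .., "ax": .., "ay": .., "az": .., "hand": ..}, ...]. A call has 1 to 8 rows; each row is the pose to reach, as a shift and turn from the pose commanded when the call began, along the tool's axes at that moment; what a row does not reach only later rows make up. A row lasts 1/10 s, in which the tool goes at most 50 mm and 8.59 degrees, less where a joint would pass 70% of its speed; a pose out of reach is approached as far as the arm can. A call with a gripper value outside its range is refused whole. The fingers move at their own pace and stop on an object; "grip_force" is the grip in N (left out, the last holds). Time passes only in rows, so rows that repeat a pose let the fingers close. It gives the time, the measured TCP pose, the force, the opening and the grip force at its end, in the units of the state.
- monitor.sense(): the state, without advancing time (a new reading comes with each control period).
- imaging.grab_frame(name): name is "scene" or "top" or "wrist"; returns the picture (480x640x3 uint8, red, green, blue); there is no depth.
- imaging.camera_info(name): a dict with "mtx" (3x3 intrinsics, pixels), "R" (3x3) and "t" (3): a world point X has camera coordinates R X + t. Camera axes: x right, y down, z forward; pixel columns grow to the right and rows downward; lengths in mm; the calibration is good to about 2 mm. The wrist camera is an equidistant fisheye: a pixel r from the principal point sees the ray r / f radians off the axis. A picture is of the moment at which its call begins: read the wrist's pose just before it. camera_info takes no time and is no camera call; for the wrist camera it gives the pose at the moment of the call.
- r.sign_off(): hands the job in; it is judged then, once.
The state is a dict: "clock": time; "qpos": joint angles; "qvel": joint speeds; "joint_efforts": joint torques, N m; "eef_pos": TCP position; "tcp_rot": TCP orientation; "contact_force": force on the tool from outside, world axes, zero at the start; "wrist_torque": the same for the moment, N m; "opening": opening from 0.0 (shut) to 1.0 (fully open); "grasp_force": force on a finger pad.
Only numpy, scipy, OpenCV 4.12 (cv2) and the standard library are available. Lean on these libraries where they do the work, as an engineer would, in place of code of your own. Each camera call takes 0.05 s, during which the arm holds its last target. There are 200 camera calls.

## Task

Engage the connector test heads on the bench in their safe order: with the fingertips, lightly tap down the wide round disc key first (earth), then the straight bar key (signal), then the small square key (supply), so that each stays well down, by more than half its short travel. Leave the cross-shaped key up. Do not lift the heads or shove them about, and leave the other things on the bench where they are.

Things in the scene. Friction and masses are not known exactly. Their poses are not given: they have to be found in the camera images.
- disc_head: Test head with the wide round disc key (44 mm diameter, 10 mm thick): a loose C-shaped fixture (0.65 kg, on rubber feet), base 64 x 56 mm, grey column at its +x side and grey overhead arm whose top is 52 mm above the bench, with a black push key standing out above the arm. Origin: centre of the underside, right under the key's axis; z up.
- disc_top (a point): Centre of the flat top face of the wide round disc key (44 mm diameter, 10 mm thick); 84 mm above the bench when the key is up. The black cap rides on a stiff overtravel spring on the key (2 N per mm, up to 9 mm): it gives 1 to 2 mm before the key slides, and gives way again once the key is at its stop; let go, it springs back and the key stays. The point moves with the cap.
- disc_key (a joint): Travel of the wide round disc key, straight down, in m: 0 fully up, 0.010 at its stop. It slides down under about 3 to 4 N and stays where it is left. The cap's spring (see the point) is not counted. It counts as down from 0.005 and as up below 0.003; pressing the cap's top face about 0.010 down in all (0.008 of it key travel) is right.
- bar_head: Test head with the straight bar key (16 x 70 x 10 mm, long along the head's y): a loose C-shaped fixture (0.65 kg, on rubber feet), base 64 x 56 mm, grey column at its +x side and grey overhead arm whose top is 52 mm above the bench, with a black push key standing out above the arm. Origin: centre of the underside, right under the key's axis; z up.
- bar_top (a point): Centre of the flat top face of the straight bar key (16 x 70 x 10 mm, long along the head's y); 84 mm above the bench when the key is up. The black cap rides on a stiff overtravel spring on the key (2 N per mm, up to 9 mm): it gives 1 to 2 mm before the key slides, and gives way again once the key is at its stop; let go, it springs back and the key stays. The point moves with the cap.
- bar_key (a joint): Travel of the straight bar key, straight down, in m: 0 fully up, 0.010 at its stop. It slides down under about 3 to 4 N and stays where it is left. The cap's spring (see the point) is not counted. It counts as down from 0.005 and as up below 0.003; pressing the cap's top face about 0.010 down in all (0.008 of it key travel) is right.
- square_head: Test head with the small square key (22 x 22 x 10 mm): a loose C-shaped fixture (0.65 kg, on rubber feet), base 64 x 56 mm, grey column at its +x side and grey overhead arm whose top is 52 mm above the bench, with a black push key standing out above the arm. Origin: centre of the underside, right under the key's axis; z up.
- square_top (a point): Centre of the flat top face of the small square key (22 x 22 x 10 mm); 84 mm above the bench when the key is up. The black cap rides on a stiff overtravel spring on the key (2 N per mm, up to 9 mm): it gives 1 to 2 mm before the key slides, and gives way again once the key is at its stop; let go, it springs back and the key stays. The point moves with the cap.
- square_key (a joint): Travel of the small square key, straight down, in m: 0 fully up, 0.010 at its stop. It slides down under about 3 to 4 N and stays where it is left. The cap's spring (see the point) is not counted. It counts as down from 0.005 and as up below 0.003; pressing the cap's top face about 0.010 down in all (0.008 of it key travel) is right.
- cross_head: Test head with the cross-shaped key (two 14 x 56 mm bars crossing, 10 mm thick): a loose C-shaped fixture (0.65 kg, on rubber feet), base 64 x 56 mm, grey column at its +x side and grey overhead arm whose top is 52 mm above the bench, with a black push key standing out above the arm. Origin: centre of the underside, right under the key's axis; z up.
- cross_top (a point): Centre of the flat top face of the cross-shaped key (two 14 x 56 mm bars crossing, 10 mm thick); 84 mm above the bench when the key is up. The black cap rides on a stiff overtravel spring on the key (2 N per mm, up to 9 mm): it gives 1 to 2 mm before the key slides, and gives way again once the key is at its stop; let go, it springs back and the key stays. The point moves with the cap.
- cross_key (a joint): Travel of the cross-shaped key, straight down, in m: 0 fully up, 0.010 at its stop. It slides down under about 3 to 4 N and stays where it is left. The cap's spring (see the point) is not counted. It counts as up below 0.003.
- motor: Bystander, loose: small geared motor, 82 x 41 x 26 mm. Origin: on its underside, near the middle.
- relay: Bystander, loose: plug-in relay, an upright block 22 x 28 x 38 mm. Origin: on its underside, near the middle.
- connector: Bystander, loose: black connector housing, 17 x 40 x 12 mm. Origin: on its underside, near the middle.
- spool: Bystander, loose: solder spool standing upright, 63 x 69 x 90 mm. Origin: on its underside, near the middle.
- terminals: Bystander, loose: white six-way screw terminal strip, 18 x 49 x 14 mm. Origin: on its underside, near the middle.
- fume_extractor: Fixed equipment, an obstacle: black fume extractor, 154 x 273 x 234 mm tall, behind the work on the left. Origin: centre of its underside. Cross the bench with the fingertips above 0.26 m near it.
Not all that is in view belongs to the job. What is shaped like the disc_head but purple or red is not meant. What is shaped like the square_head but blue is not meant.

How it is judged (in metres and radians):
On the way, in this order (a step that is already met when the one before it is completed fails the run):
1. the wide round disc key is down, with every later key and the cross-shaped key still up (value of joint disc_key above 0.005 m and value of joint each of bar_key, square_key, cross_key below 0.003 m), for 0.2 s.
2. the straight bar key is down, with every later key and the cross-shaped key still up (value of joint each of disc_key, bar_key above 0.005 m and value of joint each of square_key, cross_key below 0.003 m), for 0.2 s.
3. the small square key is down, with every later key and the cross-shaped key still up (value of joint each of disc_key, bar_key, square_key above 0.005 m and value of joint cross_key below 0.003 m), for 0.2 s.
At the end, for the whole second after the job is handed in: The disc, bar and square keys are each more than 5 mm down, the cross key is less than 3 mm down, every test head stands upright (within 0.05 rad) at rest within 20 mm of where it started, and the bystanders are within 30 mm of theirs (all of step 3 and distance of each of disc_head, bar_head, square_head, cross_head from where it was at the start of the episode below 0.02 m and angle between each of disc_head, bar_head, square_head, cross_head's own z axis and vertical below 0.05 rad and linear speed of each of disc_head, bar_head, square_head, cross_head below 0.02 m/s and distance of each of motor, relay, connector, spool, terminals from where it was at the start of the episode below 0.03 m); the robot touches nothing.
It fails at once if a test head is pressed or knocked with more than 25 N (contact force between any of the fingers, the arm and disc_head above 25 N or contact force between any of the fingers, the arm and bar_head above 25 N or contact force between any of the fingers, the arm and square_head above 25 N or contact force between any of the fingers, the arm and cross_head above 25 N).
It fails at once if a test head is lifted (more than 8 mm) (height (world z) of any of disc_head, bar_head, square_head, cross_head above 0.008 m).
It fails at once if a test head is shoved more than 20 mm (distance of any of disc_head, bar_head, square_head, cross_head from where it was at the start of the episode above 0.02 m).
It fails at once if the cross-shaped key is pushed down (value of joint cross_key above 0.004 m).
It fails at once if a bystander is moved more than 30 mm (distance of any of motor, relay, connector, spool, terminals from where it was at the start of the episode above 0.03 m).
It also fails if it takes over 48 s, if anything falls off the work surface, if the arm or the gripper's body presses on something with over 40 N, if the wrist force passes 120 N, or if a joint passes its speed limit or range.

## Working session

There is one attempt and no reset: what is moved stays moved. The work goes in short steps, Python scripts to look and compute and a tool call to move; the robot and the scene stay as the last step left them, time stands still between calls to the robot, and variables do not carry over. Pictures are saved under pics/ and viewed, at most 10 in all, crops included, and the job is handed in when it is done.

Besides the shell and the picture viewer there is one more tool, called after "Call:" as name([rows], argument=value, ...), one row to a line, values as JSON. drive_tool: Moves the arm, as the interface text tells. Its arguments: {"type":"object","properties":{"plan":{"type":"array","items":{"type":"object","properties":{"x":{"type":"number"},"y":{"type":"number"},"z":{"type":"number"},"ax":{"type":"number"},"ay":{"type":"number"},"az":{"type":"number"},"hand":{"type":"number"}}}},"grip_force":{"type":"number"}},"required":["plan"]}

```bash
mkdir -p pics
python3 - <<'E'
from rig import monitor, imaging, r
import cv2
for n in ("top","scene"):
    im=imaging.grab_frame(n); cv2.imwrite(f"pics/{n}0.png",im[:,:,::-1]); c=imaging.camera_info(n); print(n,c["mtx"],c["R"],c["t"])
s=monitor.sense(); print(s)
E
```

```text
top [[457.4385817    0.         314.73703922]
 [  0.         457.4385817  237.89681488]
 [  0.           0.           1.        ]] [[-8.03383195e-02 -9.96767434e-01 -6.61657600e-04]
 [-9.73410149e-01  7.85985746e-02 -2.15162603e-01]
 [ 2.14519081e-01 -1.66417377e-02 -9.76578014e-01]] [ 23.36600866 549.53344654 882.71359058]
scene [[479.55608941   0.         318.34893153]
 [  0.         479.55608941 238.6056049 ]
 [  0.           0.           1.        ]] [[ 0.54966794 -0.83496724  0.02636028]
 [-0.3849873  -0.28119303 -0.87904224]
 [ 0.7413838   0.47303296 -0.47601458]] [-317.04327724  273.01267378  916.71116224]
{'clock': 0.1, 'qpos': array([-1.28138914e+00,  3.53593969e-01,  1.63406907e+00,  9.39952477e-06,
        1.15522023e+00, -2.37168660e-03]), 'qvel': array([-0.0005668 , -0.00049773, -0.00134912,  0.00081209, -0.00045199,
       -0.00079727]), 'joint_efforts': array([-2.61618720e-05, -6.06357694e+01, -3.42820323e+01,  9.49580749e-05,
        4.02772363e-03,  5.22775849e-06]), 'eef_pos': array([ 179.67918413, -598.15507217,  230.62336442]), 'tcp_rot': array([-3.14030207e+00, -1.16554675e-05,  2.91775070e-01]), 'contact_force': array([ 0.21430386, -0.51287026,  0.49078461]), 'wrist_torque': array([0.02054743, 0.02616575, 0.00431765]), 'grasp_force': 0.0, 'opening': 1.000219349324835}
```

View pics/top0.png

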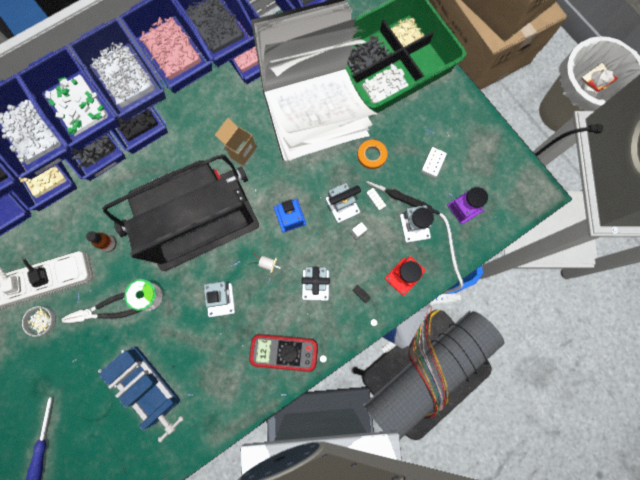

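View pics/scene0.png

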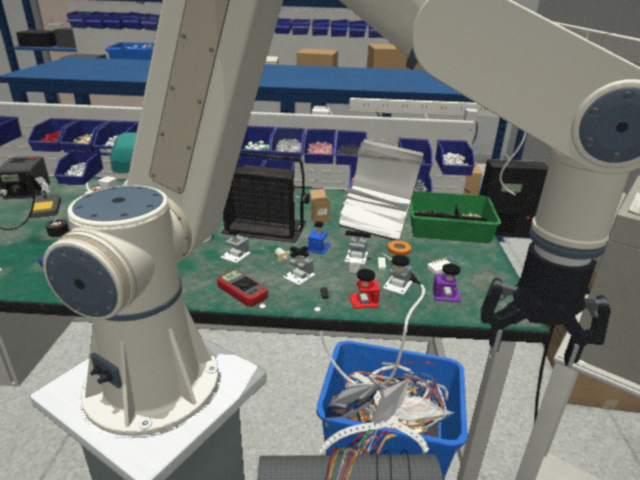

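The top view shows the white and grey disc head near (420,218), bar head near (343,198), square head near (218,297) and cross head near (315,281). The decoys are red (406,272), purple (470,203) and blue (290,212). I'll enlarge a crop to get the key tops.

Run:
```python
import cv2, numpy as np
im=cv2.imread("pics/top0.png")
def c(x,y): 
    return cv2.resize(im[y:y+60,x:x+80],(400,300),interpolation=cv2.INTER_CUBIC)
o=np.vstack([np.hstack([c(380,185),c(305,170)]),np.hstack([c(180,265),c(275,255)])])
cv2.imwrite("pics/crop1.png",o)
```

```text
(no output)
```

View pics/crop1.png

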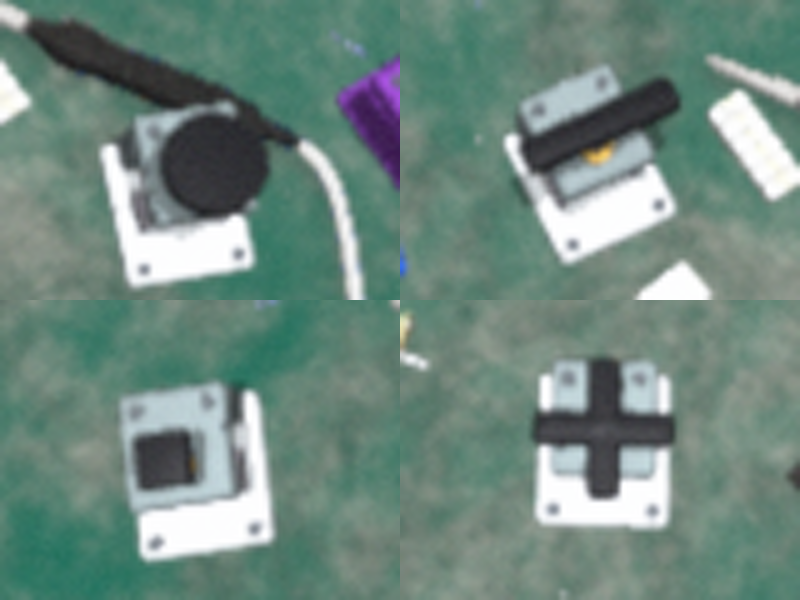

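The crop puts the key-top centres at about disc (422.4,217.2), bar (345.0,194.4), square (212.2,297.0) and cross (315.2,280.2).

```bash
cat > h.py <<'E'
import numpy as np
from rig import monitor, imaging, r
from scipy.spatial.transform import Rotation as Rn
def ray(n,u,v,z):
    c=imaging.camera_info(n);K,R,t=map(np.array,(c["mtx"],c["R"],c["t"]))
    o=-R.T@t; d=R.T@np.linalg.inv(K)@[u,v,1]; return o+d*(z-o[2])/d[2]
def units(p):
    s=monitor.sense(); R=Rn.from_euler("xyz",s["tcp_rot"]).as_matrix()
    return (R.T@(np.array(p)-s["eef_pos"])/50).round(2), s
E
python3 - <<'E'
from h import *
P=dict(disc=(422.4,217.2),bar=(345,194.4),square=(212.2,297),cross=(315.2,280.2))
for k,(u,v) in P.items(): print(k,ray("top",u,v,84).round(1))
for n,p,z in (("spool",(142,295),90),("extr right edge",(258,222),0),("extr corner",(232,165),234)): print(n,ray("top",*p,z).round(1))
d=ray("top",422.4,217.2,84); print(units([*d[:2],230.6])[0],units([*d[:2],130])[0])
E
```

```text
disc [ 569.6 -241.4   84. ]
bar [630.3 -89.6  84. ]
square [442.7 188.4  84. ]
cross [459.3 -14.6  84. ]
spool [456.9 322.8  90. ]
extr right edge [608.8 100.3   0. ]
extr corner [651.7 114.5 234. ]
[ 9.52 -4.59  0.01] [ 9.52 -4.59  2.02]
```

Call:
drive_tool([
  {"x": 0.8,"y": -0.4,"hand": 0},
  {"x": 1.6,"y": -0.8,"hand": 0},
  {"x": 2.4,"y": -1.15,"hand": 0},
  {"x": 3.2,"y": -1.55,"hand": 0},
  {"x": 4.0,"y": -1.9,"hand": 0},
  {"x": 4.8,"y": -2.3,"hand": 0},
  {"x": 5.6,"y": -2.7,"hand": 0},
  {"x": 6.2,"y": -3.0,"hand": 0},
])

```text
invalid input
```

Call:
drive_tool([
  {"x": 0.7,"y": -0.35,"hand": 0},
  {"x": 1.4,"y": -0.65,"hand": 0},
  {"x": 2.0,"y": -1.0,"hand": 0},
  {"x": 2.6,"y": -1.25,"hand": 0},
  {"x": 3.0,"y": -1.45,"hand": 0},
  {"x": 3.3,"y": -1.6,"hand": 0},
  {"x": 3.3,"y": -1.6,"hand": 0},
  {"x": 3.3,"y": -1.6,"hand": 0},
])

```text
invalid input
```

Run:
```python
from h import *
import cv2
u,s=units([569.6,-241.4,94]); print(u,s["eef_pos"],s["tcp_rot"],s["contact_force"],s["opening"],s["clock"])
c=imaging.camera_info("wrist"); im=imaging.grab_frame("wrist"); cv2.imwrite("pics/w1.png",im[:,:,::-1]); print(c)
def proj(X):
    p=np.array(c["R"])@X+c["t"]; th=np.arctan2(np.hypot(*p[:2]),p[2]); K=np.array(c["mtx"]); a=p[:2]/np.hypot(*p[:2])*th*K[0,0]; return (a+K[:2,2]).round(1)
print(proj(np.array([569.6,-241.4,84])),proj(np.array([630.3,-89.6,84])))
```

```text
[ 9.52 -4.59  2.74] [ 179.67918413 -598.15507217  230.62336442] [-3.14030207e+00 -1.16554675e-05  2.91775070e-01] [ 0.21430386 -0.51287026  0.49078461] 1.000219349324835 0.1
{'mtx': array([[371.64829954,   0.        , 318.83788195],
       [  0.        , 371.64829954, 234.33081849],
       [  0.        ,   0.        ,   1.        ]]), 'R': array([[ 2.86637186e-01, -9.58039150e-01, -3.33341832e-04],
       [-9.25806109e-01, -2.77082795e-01,  2.57115096e-01],
       [-2.46418692e-01, -7.33901379e-02, -9.66380730e-01]]), 't': array([-624.76417014,  -33.03539456,  376.80398419])}
[ 114.7 -184. ] [  50.7 -192.4]
```

View pics/w1.png

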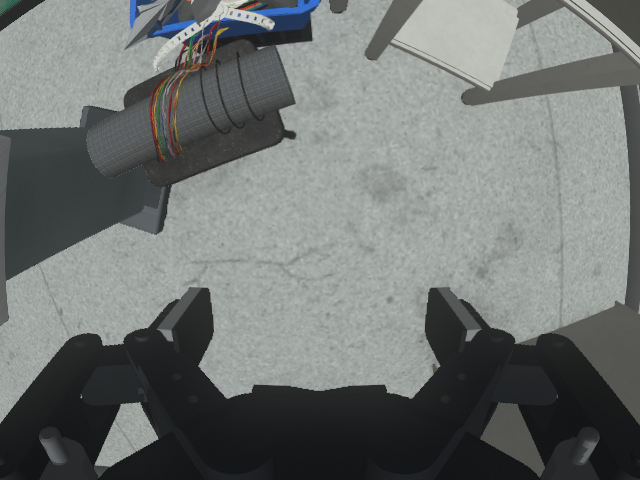

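The wrist picture only shows the floor below the start pose, because the arm didn't move. Both calls were refused, so I'll give every field in each row.

Call:
drive_tool([
  {"x": 0.8,"y": -0.4,"z": 0,"ax": 0,"ay": 0,"az": 0,"hand": 0},
  {"x": 1.6,"y": -0.8,"z": 0,"ax": 0,"ay": 0,"az": 0,"hand": 0},
  {"x": 2.4,"y": -1.15,"z": 0,"ax": 0,"ay": 0,"az": 0,"hand": 0},
  {"x": 3.2,"y": -1.55,"z": 0,"ax": 0,"ay": 0,"az": 0,"hand": 0},
  {"x": 4.0,"y": -1.9,"z": 0,"ax": 0,"ay": 0,"az": 0,"hand": 0},
  {"x": 4.8,"y": -2.3,"z": 0,"ax": 0,"ay": 0,"az": 0,"hand": 0},
  {"x": 5.6,"y": -2.7,"z": 0,"ax": 0,"ay": 0,"az": 0,"hand": 0},
  {"x": 6.2,"y": -3.0,"z": 0,"ax": 0,"ay": 0,"az": 0,"hand": 0},
], grip_force=20)

```text
clock: 0.95
eef_pos: [435.0, -363.7, 231.2]
tcp_rot: [-3.141, -0.0, 0.293]
contact_force: [1.2, -0.7, -0.7]
opening: -0.004
grasp_force: 0.0
```

Call:
drive_tool([
  {"x": 0.7,"y": -0.35,"z": 0,"ax": 0,"ay": 0,"az": 0,"hand": 0},
  {"x": 1.4,"y": -0.65,"z": 0,"ax": 0,"ay": 0,"az": 0,"hand": 0},
  {"x": 2.0,"y": -1.0,"z": 0.3,"ax": 0,"ay": 0,"az": 0,"hand": 0},
  {"x": 2.6,"y": -1.25,"z": 0.6,"ax": 0,"ay": 0,"az": 0,"hand": 0},
  {"x": 3.0,"y": -1.45,"z": 0.8,"ax": 0,"ay": 0,"az": 0,"hand": 0},
  {"x": 3.3,"y": -1.58,"z": 1.0,"ax": 0,"ay": 0,"az": 0,"hand": 0},
  {"x": 3.3,"y": -1.58,"z": 1.0,"ax": 0,"ay": 0,"az": 0,"hand": 0},
  {"x": 3.3,"y": -1.58,"z": 1.0,"ax": 0,"ay": 0,"az": 0,"hand": 0},
])

```text
clock: 1.75
eef_pos: [568.5, -242.8, 181.0]
tcp_rot: [-3.141, 0.001, 0.292]
contact_force: [-0.6, 0.2, -0.1]
opening: -0.001
grasp_force: 0.0
```

Run:
```python
from h import *
import cv2
u,s=units([569.6,-241.4,94]); print(u,s["eef_pos"],s["tcp_rot"],s["contact_force"],s["opening"],s["clock"])
c=imaging.camera_info("wrist"); im=imaging.grab_frame("wrist"); cv2.imwrite("pics/w2.png",im[:,:,::-1])
def proj(X):
    p=np.array(c["R"])@X+c["t"]; th=np.arctan2(np.hypot(*p[:2]),p[2]); K=np.array(c["mtx"]); a=p[:2]/np.hypot(*p[:2])*th*K[0,0]; return (a+K[:2,2]).round(1)
for X in ([569.6,-241.4,84],[630.3,-89.6,84],[459.3,-14.6,84],[591.6,-241.4,84],[569.6,-219.4,84]): print(proj(np.array(X)))
```

```text
[ 0.03 -0.02  1.74] [ 568.47400004 -242.77364116  181.0268619 ] [-3.14130317e+00  8.91523734e-04  2.92343208e-01] [-0.6314586   0.22482885 -0.07016881] -0.0009558522876092415 1.75
[316.8 233.1]
[131.2  90.6]
[ 33.2 278.2]
[326.5 201.9]
[285.  223.9]
```

View pics/w2.png

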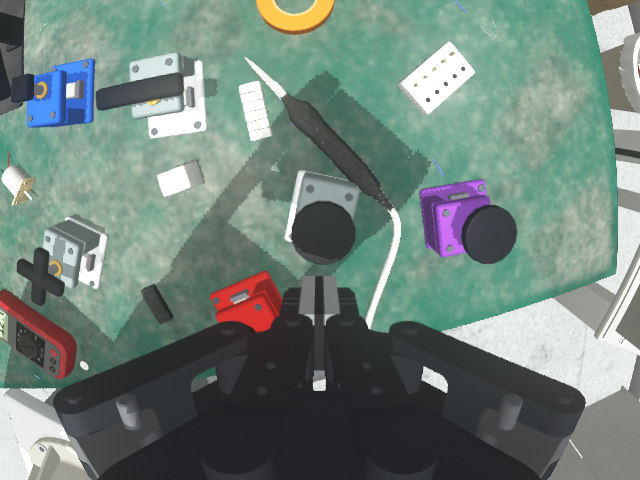

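The wrist view shows the disc top at (324,232), 7 px from the prediction. That is about 3–4 mm, which is fine for a 44 mm disc. I'll descend to just above it.

Call:
drive_tool([
  {"x": 0.04,"y": 0.02,"z": 0.4,"ax": 0,"ay": 0,"az": 0,"hand": 0},
  {"x": 0.04,"y": 0.02,"z": 0.9,"ax": 0,"ay": 0,"az": 0,"hand": 0},
  {"x": 0.04,"y": 0.02,"z": 1.3,"ax": 0,"ay": 0,"az": 0,"hand": 0},
  {"x": 0.04,"y": 0.02,"z": 1.6,"ax": 0,"ay": 0,"az": 0,"hand": 0},
  {"x": 0.04,"y": 0.02,"z": 1.8,"ax": 0,"ay": 0,"az": 0,"hand": 0},
  {"x": 0.04,"y": 0.02,"z": 1.86,"ax": 0,"ay": 0,"az": 0,"hand": 0},
  {"x": 0.04,"y": 0.02,"z": 1.86,"ax": 0,"ay": 0,"az": 0,"hand": 0},
])

```text
clock: 2.5
eef_pos: [571.1, -243.3, 88.4]
tcp_rot: [3.142, -0.0, 0.291]
contact_force: [0.1, 0.2, 0.0]
opening: 0.002
grasp_force: 0.0
```

Call:
drive_tool([
  {"x": 0,"y": 0,"z": 0.06,"ax": 0,"ay": 0,"az": 0,"hand": 0},
  {"x": 0,"y": 0,"z": 0.12,"ax": 0,"ay": 0,"az": 0,"hand": 0},
  {"x": 0,"y": 0,"z": 0.17,"ax": 0,"ay": 0,"az": 0,"hand": 0},
  {"x": 0,"y": 0,"z": 0.22,"ax": 0,"ay": 0,"az": 0,"hand": 0},
  {"x": 0,"y": 0,"z": 0.26,"ax": 0,"ay": 0,"az": 0,"hand": 0},
  {"x": 0,"y": 0,"z": 0.28,"ax": 0,"ay": 0,"az": 0,"hand": 0},
  {"x": 0,"y": 0,"z": 0.28,"ax": 0,"ay": 0,"az": 0,"hand": 0},
])

```text
clock: 3.2
eef_pos: [571.3, -243.1, 74.3]
tcp_rot: [3.141, -0.0, 0.292]
contact_force: [1.7, -0.6, 2.7]
opening: -0.002
grasp_force: 1.2
```

Call:
drive_tool([
  {"x": 0,"y": 0,"z": 0.02,"ax": 0,"ay": 0,"az": 0,"hand": 0},
  {"x": 0,"y": 0,"z": 0.02,"ax": 0,"ay": 0,"az": 0,"hand": 0},
  {"x": 0,"y": 0,"z": 0.02,"ax": 0,"ay": 0,"az": 0,"hand": 0},
])

```text
clock: 3.5
eef_pos: [571.1, -243.0, 73.3]
tcp_rot: [3.142, -0.0, 0.292]
contact_force: [2.1, -0.7, 1.6]
opening: 0.001
grasp_force: 1.2
```

Call:
drive_tool([
  {"x": 0,"y": 0,"z": -0.1,"ax": 0,"ay": 0,"az": 0,"hand": 0},
  {"x": 0,"y": 0,"z": -0.3,"ax": 0,"ay": 0,"az": 0,"hand": 0},
  {"x": 0,"y": 0,"z": -0.7,"ax": 0,"ay": 0,"az": 0,"hand": 0},
  {"x": 0,"y": 0,"z": -1.2,"ax": 0,"ay": 0,"az": 0,"hand": 0},
  {"x": 0,"y": 0,"z": -1.7,"ax": 0,"ay": 0,"az": 0,"hand": 0},
  {"x": 0,"y": 0,"z": -2.1,"ax": 0,"ay": 0,"az": 0,"hand": 0},
  {"x": 0,"y": 0,"z": -2.16,"ax": 0,"ay": 0,"az": 0,"hand": 0},
  {"x": 0,"y": 0,"z": -2.16,"ax": 0,"ay": 0,"az": 0,"hand": 0},
])

```text
clock: 4.3
eef_pos: [571.1, -243.0, 181.9]
tcp_rot: [3.141, -0.001, 0.292]
contact_force: [0.6, 0.9, 0.0]
opening: -0.004
grasp_force: 0.0
```

Run:
```python
from h import *
import cv2
im=imaging.grab_frame("wrist"); im2=imaging.grab_frame("scene"); im0=cv2.imread("pics/scene0.png")[:,:,::-1]
z=lambda a:cv2.resize(a[240:315,340:440],(400,300),interpolation=cv2.INTER_CUBIC)
o=np.vstack([np.hstack([z(im0),z(im2)]),cv2.resize(im[150:300,220:420],(400,300)).repeat(1,0) .copy() if 0 else np.hstack([cv2.resize(im[150:300,220:420],(400,300)),cv2.resize(im,(400,300))])])
cv2.imwrite("pics/c3.png",o[:,:,::-1])
u,s=units([630.3,-89.6,180]); print(u,s["eef_pos"],s["contact_force"])
```

```text
[ 2.03 -2.59  0.01] [ 570.2939939  -242.66771306  180.33872627] [-0.18918255 -0.43828104  0.22088119]
```

View pics/c3.png

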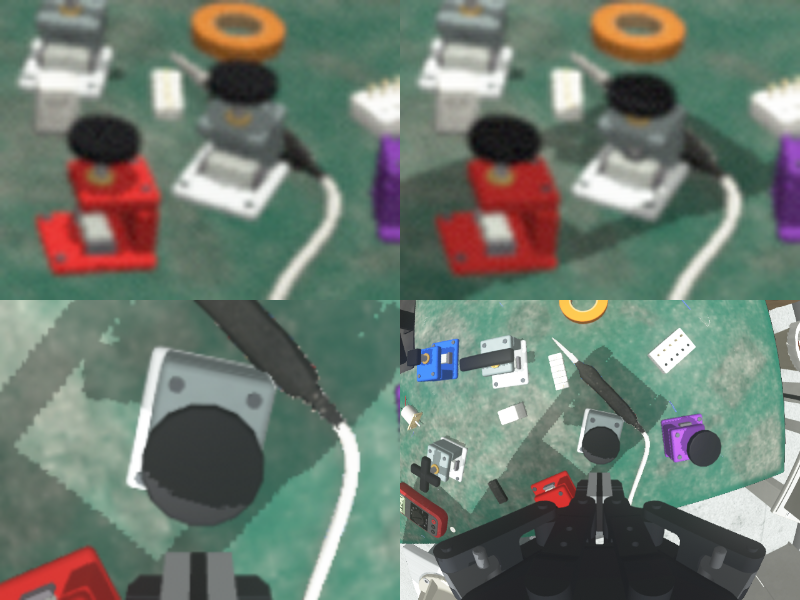

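The before/after scene crop shows the disc cap about 3.5 px lower, roughly 9 mm. It stays down and the head has not moved. Next is the bar.

Call:
drive_tool([
  {"x": 0.3,"y": -0.4,"z": 0,"ax": 0,"ay": 0,"az": 0,"hand": 0},
  {"x": 0.8,"y": -1.0,"z": 0,"ax": 0,"ay": 0,"az": 0,"hand": 0},
  {"x": 1.3,"y": -1.65,"z": 0,"ax": 0,"ay": 0,"az": 0,"hand": 0},
  {"x": 1.7,"y": -2.15,"z": 0,"ax": 0,"ay": 0,"az": 0,"hand": 0},
  {"x": 1.95,"y": -2.45,"z": 0,"ax": 0,"ay": 0,"az": 0,"hand": 0},
  {"x": 2.04,"y": -2.56,"z": 0,"ax": 0,"ay": 0,"az": 0,"hand": 0},
  {"x": 2.04,"y": -2.56,"z": 0,"ax": 0,"ay": 0,"az": 0,"hand": 0},
])

```text
clock: 5.1
eef_pos: [631.7, -90.8, 180.6]
tcp_rot: [-3.141, 0.001, 0.293]
contact_force: [0.4, -0.8, -0.7]
opening: 0.004
grasp_force: 0.0
```

```bash
cat >> h.py <<'E'
def look(X,fn,half=60):
    import cv2
    s=monitor.sense(); c=imaging.camera_info("wrist"); im=imaging.grab_frame("wrist")
    def proj(X):
        p=np.array(c["R"])@X+c["t"]; rr=np.hypot(*p[:2]); K=np.array(c["mtx"]); return p[:2]/rr*np.arctan2(rr,p[2])*K[0,0]+K[:2,2]
    X=np.array(X,float); a=proj(X); J=np.column_stack([proj(X+[10,0,0])-a,proj(X+[0,10,0])-a])/10
    u0,v0=int(a[0])-half,int(a[1])-half
    o=cv2.resize(im[v0:v0+2*half,u0:u0+2*half],(480,480),interpolation=cv2.INTER_CUBIC)
    cv2.imwrite(fn,o[:,:,::-1]); print("proj in crop",(a-[u0,v0])*240/half,"mm per crop px\n",np.linalg.inv(J)*half/240,"\n",s["eef_pos"],s["contact_force"],s["clock"])
E
python3 - <<'E'
from h import *
look([630.3,-89.6,84],"pics/bar.png")
E
```

```text
proj in crop [243.72017161 243.38913175] mm per crop px
 [[ 0.04734958 -0.1635769 ]
 [-0.15886136 -0.04915416]] 
 [631.71483592 -90.84197303 180.61325403] [ 0.35632254 -0.79808969 -0.66107302] 5.1
```

View pics/bar.png

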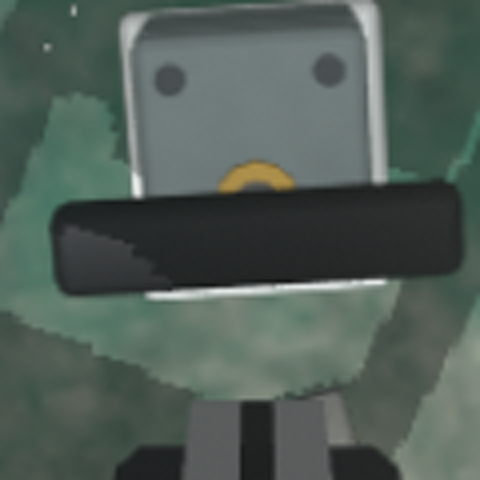

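The bar top is centred at (257,238) in the crop, which gives (631.7,-91.4). The tool is already over it, so I'll press.

Call:
drive_tool([
  {"x": 0,"y": 0.01,"z": 0.4,"ax": 0,"ay": 0,"az": 0,"hand": 0},
  {"x": 0,"y": 0.01,"z": 0.9,"ax": 0,"ay": 0,"az": 0,"hand": 0},
  {"x": 0,"y": 0.01,"z": 1.3,"ax": 0,"ay": 0,"az": 0,"hand": 0},
  {"x": 0,"y": 0.01,"z": 1.6,"ax": 0,"ay": 0,"az": 0,"hand": 0},
  {"x": 0,"y": 0.01,"z": 1.8,"ax": 0,"ay": 0,"az": 0,"hand": 0},
  {"x": 0,"y": 0.01,"z": 1.86,"ax": 0,"ay": 0,"az": 0,"hand": 0},
  {"x": 0,"y": 0.01,"z": 1.86,"ax": 0,"ay": 0,"az": 0,"hand": 0},
])

```text
clock: 5.85
eef_pos: [632.1, -91.9, 88.3]
tcp_rot: [3.142, 0.0, 0.292]
contact_force: [-0.1, -0.5, 0.7]
opening: 0.001
grasp_force: 0.0
```

Call:
drive_tool([
  {"x": 0,"y": 0,"z": 0.06,"ax": 0,"ay": 0,"az": 0,"hand": 0},
  {"x": 0,"y": 0,"z": 0.12,"ax": 0,"ay": 0,"az": 0,"hand": 0},
  {"x": 0,"y": 0,"z": 0.17,"ax": 0,"ay": 0,"az": 0,"hand": 0},
  {"x": 0,"y": 0,"z": 0.22,"ax": 0,"ay": 0,"az": 0,"hand": 0},
  {"x": 0,"y": 0,"z": 0.26,"ax": 0,"ay": 0,"az": 0,"hand": 0},
  {"x": 0,"y": 0,"z": 0.29,"ax": 0,"ay": 0,"az": 0,"hand": 0},
  {"x": 0,"y": 0,"z": 0.29,"ax": 0,"ay": 0,"az": 0,"hand": 0},
  {"x": 0,"y": 0,"z": 0.29,"ax": 0,"ay": 0,"az": 0,"hand": 0},
])

```text
clock: 6.65
eef_pos: [632.2, -91.5, 73.8]
tcp_rot: [3.142, -0.0, 0.292]
contact_force: [1.4, -0.5, 2.1]
opening: 0.002
grasp_force: 1.1
```

Call:
drive_tool([
  {"x": 0,"y": 0,"z": -0.1,"ax": 0,"ay": 0,"az": 0,"hand": 0},
  {"x": 0,"y": 0,"z": -0.3,"ax": 0,"ay": 0,"az": 0,"hand": 0},
  {"x": 0,"y": 0,"z": -0.7,"ax": 0,"ay": 0,"az": 0,"hand": 0},
  {"x": 0,"y": 0,"z": -1.2,"ax": 0,"ay": 0,"az": 0,"hand": 0},
  {"x": 0,"y": 0,"z": -1.7,"ax": 0,"ay": 0,"az": 0,"hand": 0},
  {"x": 0,"y": 0,"z": -2.1,"ax": 0,"ay": 0,"az": 0,"hand": 0},
  {"x": 0,"y": 0,"z": -2.16,"ax": 0,"ay": 0,"az": 0,"hand": 0},
  {"x": 0,"y": 0,"z": -2.16,"ax": 0,"ay": 0,"az": 0,"hand": 0},
])

```text
clock: 7.45
eef_pos: [632.1, -91.6, 182.4]
tcp_rot: [3.141, -0.001, 0.292]
contact_force: [-0.6, -0.3, -0.6]
opening: 0.002
grasp_force: 0.0
```

Run:
```python
from h import *
look([630.3,-89.6,84],"pics/bar2.png")
import cv2
a=cv2.imread("pics/bar.png");b=cv2.imread("pics/bar2.png"); im2=imaging.grab_frame("scene")[:,:,::-1]; im0=cv2.imread("pics/scene0.png")
z=lambda a:cv2.resize(a[225:275,330:380],(300,300),interpolation=cv2.INTER_CUBIC)
cv2.imwrite("pics/c4.png",np.vstack([np.hstack([cv2.resize(q,(300,300)) for q in (a,b)]),np.hstack([z(im0),z(im2)])]))
print(units([442.7,188.4,180])[0],units([437,-200,180])[0])
```

```text
proj in crop [242.82276443 242.64320585] mm per crop px
 [[ 0.04751204 -0.16479094]
 [-0.16012463 -0.04917903]] 
 [632.06033505 -91.55708417 182.36468198] [-0.5869701  -0.31111378 -0.62280705] 7.45
[-2.   -6.44  0.02] [-4.35  0.96  0.02]
```

View pics/c4.png

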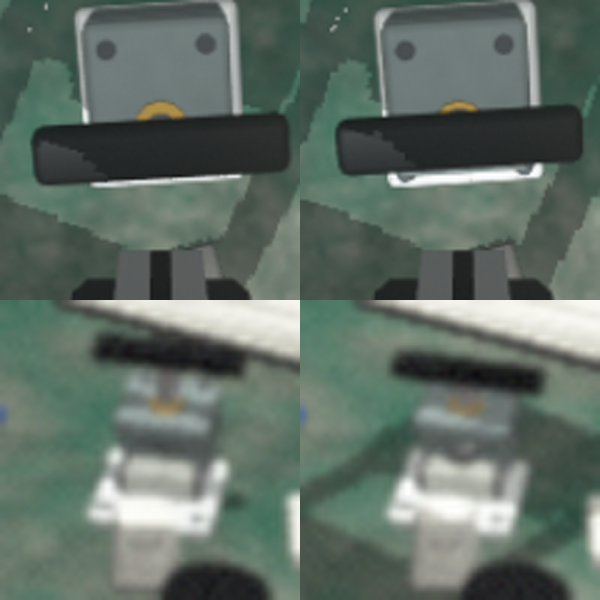

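The bar cap sits visibly lower in both views (about 3 px, or 8 mm, in the scene view), and the head has not moved. Next is the square key, going high and wide of the extractor.

Call:
drive_tool([
  {"x": -0.3,"y": -0.2,"z": -0.3,"ax": 0,"ay": 0,"az": 0,"hand": 0},
  {"x": -0.8,"y": -0.45,"z": -0.7,"ax": 0,"ay": 0,"az": 0,"hand": 0},
  {"x": -1.4,"y": -0.8,"z": -1.1,"ax": 0,"ay": 0,"az": 0,"hand": 0},
  {"x": -2.0,"y": -1.1,"z": -1.5,"ax": 0,"ay": 0,"az": 0,"hand": 0},
  {"x": -2.6,"y": -1.45,"z": -1.75,"ax": 0,"ay": 0,"az": 0,"hand": 0},
  {"x": -3.1,"y": -1.75,"z": -1.75,"ax": 0,"ay": 0,"az": 0,"hand": 0},
  {"x": -3.36,"y": -1.88,"z": -1.75,"ax": 0,"ay": 0,"az": 0,"hand": 0},
  {"x": -3.36,"y": -1.88,"z": -1.75,"ax": 0,"ay": 0,"az": 0,"hand": 0},
])

```text
clock: 8.35
eef_pos: [442.5, -49.6, 268.5]
tcp_rot: [-3.141, 0.002, 0.292]
contact_force: [0.7, 0.3, -0.5]
opening: 0.001
grasp_force: 0.0
```

Call:
drive_tool([
  {"x": 0.15,"y": -0.5,"z": 0,"ax": 0,"ay": 0,"az": 0,"hand": 0},
  {"x": 0.38,"y": -1.25,"z": 0,"ax": 0,"ay": 0,"az": 0,"hand": 0},
  {"x": 0.6,"y": -2.0,"z": 0,"ax": 0,"ay": 0,"az": 0,"hand": 0},
  {"x": 0.85,"y": -2.8,"z": 0,"ax": 0,"ay": 0,"az": 0,"hand": 0},
  {"x": 1.1,"y": -3.6,"z": 0,"ax": 0,"ay": 0,"az": 0,"hand": 0},
  {"x": 1.26,"y": -4.2,"z": 0,"ax": 0,"ay": 0,"az": 0,"hand": 0},
  {"x": 1.36,"y": -4.53,"z": 0,"ax": 0,"ay": 0,"az": 0,"hand": 0},
  {"x": 1.36,"y": -4.53,"z": 0,"ax": 0,"ay": 0,"az": 0,"hand": 0},
])

```text
clock: 9.15
eef_pos: [445.1, 188.9, 268.4]
tcp_rot: [-3.141, 0.001, 0.294]
contact_force: [1.2, 0.9, 0.8]
opening: 0.0
grasp_force: 0.0
```

Run:
```python
from h import *
look([442.7,188.4,84],"pics/sq.png",80)
```

```text
proj in crop [240.37595254 241.58678666] mm per crop px
 [[ 0.08555949 -0.29026167]
 [-0.28528206 -0.08790055]] 
 [445.08845237 188.87372801 268.38186923] [1.22317393 0.86001247 0.77675584] 9.15
```

View pics/sq.png

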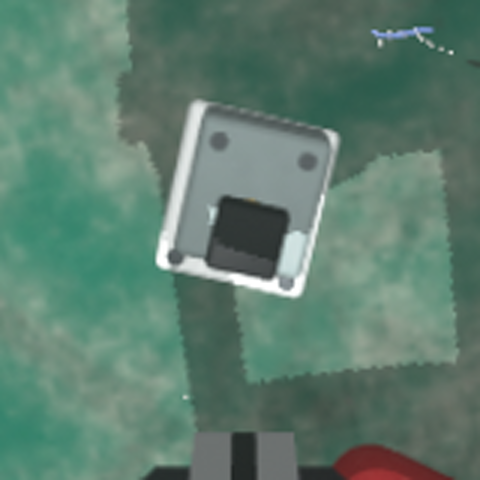

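The square top is at (250,237) in the crop, which gives (444.9,186.1). I'll descend to just above it.

Call:
drive_tool([
  {"x": -0.02,"y": 0.04,"z": 0.4,"ax": 0,"ay": 0,"az": 0,"hand": 0},
  {"x": -0.02,"y": 0.04,"z": 1.0,"ax": 0,"ay": 0,"az": 0,"hand": 0},
  {"x": -0.02,"y": 0.04,"z": 1.7,"ax": 0,"ay": 0,"az": 0,"hand": 0},
  {"x": -0.02,"y": 0.04,"z": 2.4,"ax": 0,"ay": 0,"az": 0,"hand": 0},
  {"x": -0.02,"y": 0.04,"z": 3.0,"ax": 0,"ay": 0,"az": 0,"hand": 0},
  {"x": -0.02,"y": 0.04,"z": 3.4,"ax": 0,"ay": 0,"az": 0,"hand": 0},
  {"x": -0.02,"y": 0.04,"z": 3.6,"ax": 0,"ay": 0,"az": 0,"hand": 0},
  {"x": -0.02,"y": 0.04,"z": 3.6,"ax": 0,"ay": 0,"az": 0,"hand": 0},
])

```text
clock: 10.0
eef_pos: [443.3, 183.4, 88.1]
tcp_rot: [3.141, 0.003, 0.291]
contact_force: [-1.0, 1.0, 0.0]
opening: 0.001
grasp_force: 0.0
```

Call:
drive_tool([
  {"x": 0,"y": 0,"z": 0,"ax": 0,"ay": 0,"az": 0,"hand": 0},
  {"x": 0,"y": 0,"z": 0,"ax": 0,"ay": 0,"az": 0,"hand": 0},
])

```text
clock: 10.2
eef_pos: [444.7, 184.6, 90.3]
tcp_rot: [-3.141, -0.002, 0.292]
contact_force: [0.4, -0.9, 0.1]
opening: 0.0
grasp_force: 0.0
```

Call:
drive_tool([
  {"x": 0.01,"y": -0.03,"z": 0.06,"ax": 0,"ay": 0,"az": 0,"hand": 0},
  {"x": 0.01,"y": -0.03,"z": 0.11,"ax": 0,"ay": 0,"az": 0,"hand": 0},
  {"x": 0.01,"y": -0.03,"z": 0.16,"ax": 0,"ay": 0,"az": 0,"hand": 0},
  {"x": 0.01,"y": -0.03,"z": 0.21,"ax": 0,"ay": 0,"az": 0,"hand": 0},
  {"x": 0.01,"y": -0.03,"z": 0.26,"ax": 0,"ay": 0,"az": 0,"hand": 0},
  {"x": 0.01,"y": -0.03,"z": 0.3,"ax": 0,"ay": 0,"az": 0,"hand": 0},
  {"x": 0.01,"y": -0.03,"z": 0.3,"ax": 0,"ay": 0,"az": 0,"hand": 0},
  {"x": 0.01,"y": -0.03,"z": 0.3,"ax": 0,"ay": 0,"az": 0,"hand": 0},
])

```text
clock: 11.0
eef_pos: [443.9, 186.1, 74.3]
tcp_rot: [-3.142, -0.0, 0.292]
contact_force: [1.3, 1.1, 2.3]
opening: 0.003
grasp_force: 1.0
```

Call:
drive_tool([
  {"x": 0,"y": 0,"z": 0.01,"ax": 0,"ay": 0,"az": 0,"hand": 0},
  {"x": 0,"y": 0,"z": 0.01,"ax": 0,"ay": 0,"az": 0,"hand": 0},
  {"x": 0,"y": 0,"z": 0.01,"ax": 0,"ay": 0,"az": 0,"hand": 0},
])

```text
clock: 11.3
eef_pos: [443.8, 186.0, 73.8]
tcp_rot: [-3.142, -0.0, 0.292]
contact_force: [1.7, 0.8, 2.5]
opening: 0.001
grasp_force: 1.2
```

Call:
drive_tool([
  {"x": 0,"y": 0,"z": -0.1,"ax": 0,"ay": 0,"az": 0,"hand": 0},
  {"x": 0,"y": 0,"z": -0.3,"ax": 0,"ay": 0,"az": 0,"hand": 0},
  {"x": 0,"y": 0,"z": -0.7,"ax": 0,"ay": 0,"az": 0,"hand": 0},
  {"x": 0,"y": 0,"z": -1.3,"ax": 0,"ay": 0,"az": 0,"hand": 0},
  {"x": 0,"y": 0,"z": -2.0,"ax": 0,"ay": 0,"az": 0,"hand": 0},
  {"x": 0,"y": 0,"z": -2.8,"ax": 0,"ay": 0,"az": 0,"hand": 0},
  {"x": 0,"y": 0,"z": -3.5,"ax": 0,"ay": 0,"az": 0,"hand": 0},
  {"x": 0,"y": 0,"z": -3.9,"ax": 0,"ay": 0,"az": 0,"hand": 0},
])

```text
clock: 12.1
eef_pos: [444.1, 186.1, 272.4]
tcp_rot: [-3.141, -0.003, 0.292]
contact_force: [-1.0, -0.2, -0.8]
opening: -0.002
grasp_force: 0.0
```

Call:
drive_tool([
  {"x": 0,"y": 0,"z": 0,"ax": 0,"ay": 0,"az": 0,"hand": 0},
  {"x": 0,"y": 0,"z": 0,"ax": 0,"ay": 0,"az": 0,"hand": 0},
  {"x": 0,"y": 0,"z": 0,"ax": 0,"ay": 0,"az": 0,"hand": 0},
  {"x": 0,"y": 0,"z": 0,"ax": 0,"ay": 0,"az": 0,"hand": 0},
])

```text
clock: 12.5
eef_pos: [443.0, 185.7, 267.6]
tcp_rot: [3.141, 0.002, 0.292]
contact_force: [-0.3, 0.3, -0.4]
opening: 0.003
grasp_force: 0.0
```

Run:
```python
from h import *
look([442.7,188.4,84],"pics/sq2.png",80)
import cv2
a=cv2.imread("pics/sq.png");b=cv2.imread("pics/sq2.png"); im2=imaging.grab_frame("scene")[:,:,::-1]; im0=cv2.imread("pics/scene0.png")
z=lambda a:cv2.resize(a[225:295,215:430],(645,210),interpolation=cv2.INTER_CUBIC)
z2=lambda a:cv2.resize(a[225:275,210:260],(180,180),interpolation=cv2.INTER_CUBIC)
top=np.hstack([cv2.resize(q[160:320,140:340],(140,112)) for q in (a,b)])
row=np.zeros((180,645,3),np.uint8); row[:,:180]=z2(im0); row[:,180:360]=z2(im2); row[:112,362:642]=top
cv2.imwrite("pics/c5.png",np.vstack([row,z(im0),z(im2)]))
```

```text
proj in crop [240.86472037 240.40786506] mm per crop px
 [[ 0.08432965 -0.28899088]
 [-0.2843436  -0.0862464 ]] 
 [442.98871827 185.70193391 267.57207723] [-0.30913288  0.26453432 -0.43173441] 12.5
```

View pics/c5.png

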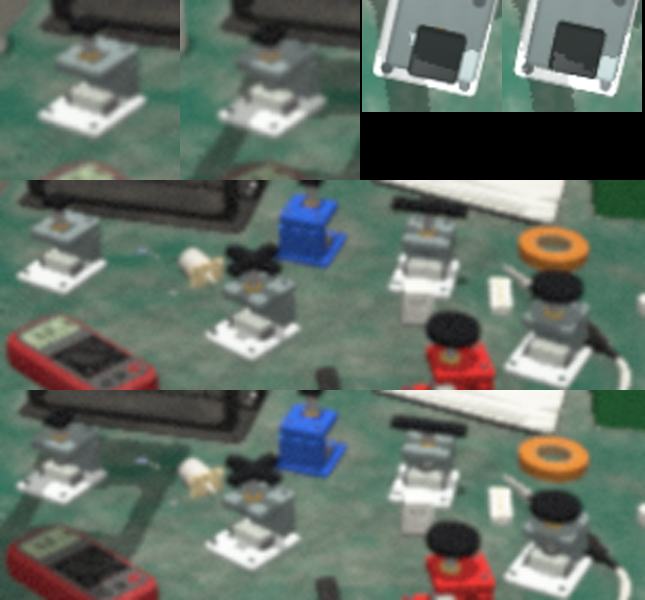

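The disc, bar and square keys are all down and the cross key is still up. Nothing else has moved, and the arm is clear, so I'm handing in.

```bash
python3 -c "
from rig import r
print(r.sign_off())"
```

```text
the job is handed in; nothing more can be done
None
```

I tapped down the disc, bar and square keys in that order and handed the job in at about 12.5 s; the camera checks showed all three staying down, the cross key up and nothing else moved, but the hand-in returned no verdict.

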